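# Pry open the sample case

### The arm

A 6-joint arm with a two-finger parallel gripper is mounted at the origin on a cart in front of the work surface, level with it; the furniture and walls round the work are solid. World frame = base frame: x ahead of the robot, y to its left, z up, the work surface at z = 0. Lengths are in m, angles in degrees, forces in N, time in s.
With the tool pointing down it reaches from about 0.25 to 0.725 m from the base axis. Payload 9.7 kg.
Tool frame: the origin (TCP) lies between the finger pads; the fingertips stand 25 mm ahead of it and the grasp point (between the pads) lies 6 mm ahead of it; z points along the fingers, y is the line along which they close (so a half turn about z gives the same grasp; the last joint's range is limited). The gripper opens to 85 mm and grips with 20 to 120 N. Pads are 22 mm wide; open, the fingers measure 114 mm over their backs; the gripper's body (76 mm by 85 mm) begins 54 mm behind the grasp point. The pads swing forward as they close: fully open they stand 13 mm farther back than shut.
Start: joints at [-75.802, 4.979, 10.078, 95.1, 0, 90], TCP at [0.135, -0.533, 0.256] pointing down, gripper open.
Joint ranges: [-179.16, 179.16], [-48.56, 103.87], [-65.8, 70.77], [-126.05, 130.52], [-82.76, 87.17], [-180, 180]. Speed limits (degrees/s): [127.2, 127.2, 147.25, 180, 180, 180].

### API

Orientations are given as [roll, pitch, yaw] about the fixed x, y, z axes, in that order (R = Rz(yaw) Ry(pitch) Rx(roll)).
In Python, from workcell import bot gives the robot as it stands.
- The arm moves only by the shell command python3 drive.py 'ROWS' [FORCE]. ROWS is rows parted by semicolons, their numbers by spaces, 1 to 5 of them, each of 5 numbers: dx, dy, dz in m, then a turn about the tool's z in degrees, then the finger opening in m; each row is the pose to reach, as a shift and turn from the pose commanded when the command began, along the tool's axes at that moment; what a row does not reach only later rows make up. A row lasts 1/12 s, in which the tool goes at most 0.0417 m and 7.16 degrees, less where a joint would pass 70% of its speed; a pose out of reach is approached as far as the arm can. The fingers move at their own pace and stop on an object; FORCE is the grip in N (left out, the last holds). Time passes only in rows, so rows that do not move let the fingers close. It prints the time, the measured TCP pose, the force, the opening and the grip force at its end.
- bot.get_obs(): the state, without advancing time (a new reading comes with each control period).
- bot.camera(name): name is "scene" or "top"; returns the picture (480x640x3 uint8, blue, green, red); there is no depth.
- bot.camera_info(name): a dict with "mtx" (3x3 intrinsics, pixels), "extrinsics" (4x4, takes a point from camera to world coordinates). Camera axes: x right, y down, z forward; pixel columns grow to the right and rows downward; lengths in m; the calibration is good to about 2 mm. A picture is of the moment at which its call begins. camera_info takes no time and is no camera call.
- bot.job_done(): hands the job in; it is judged then, once.
The state is a dict: "time": time; "q": joint angles; "qd": joint speeds; "joint_efforts": joint torques, N m; "ee_pos": TCP position; "tcp_rot": TCP orientation; "wrist_force": force on the tool from outside, world axes, zero at the start; "torque": the same for the moment, N m; "opening": finger opening in m; "grasp_force": force on a finger pad.
Only numpy, scipy, OpenCV 4.12 (cv2) and the standard library are available. Lean on these libraries where they do the work, as an engineer would, in place of code of your own. Each camera call takes 0.05 s, during which the arm holds its last target. There are 200 camera calls.

### The job

Open the grey sample case. First turn the red latch knob clockwise until it clicks over into its open position; then pull the orange lid opener out of its aluminium holder by its steel shank, lay it down on the bench so that you can take it again by its handle, and with its blade in the slot under the front edge of the blue lid lever the lid up and swing it back until it stands by itself nearly upright or further. Keep the gripper off the lid, do not disturb the dish and box inside or the beaker and pot on the bench, and finish with the opener laid down clear of the case.

Things in the scene. Friction and masses are not known exactly. Their poses are not given: they have to be found in the camera images.
- case: Grey case fixed to the bench. Origin: centre of its underside; x front to back (front faces the robot), y left, z up. Box 130 (x) x 150 (y) mm: front face x = -65, cavity floor z = 6, lid top z = 81. Two black blocks, tops z = 75, stand before the front: latch block y -75 to +12, out to x = -111; left guard y +48 to +75, out to x = -101. The gap between, over the slot, is too narrow for fingers.
- slot (a point): Mouth of the pry slot in the case's front face (case frame -65, +30, +69 mm), yellow mark just below. 36 mm wide, 8 mm high: sill of the 8 mm thick front wall at z = 65 below, lid's underside at z = 73 above; behind the wall is the cavity, so a blade can go in 25 mm or more. Axes as the case.
- lid_hinge (a point): Middle of the lid's hinge axis (case frame +65, 0, +77 mm); the axis runs along the case's y. Fixed to the case.
- lid_edge (a point): Lower front edge of the blue lid, over the slot (130 mm before the hinge axis and 4 mm below it when shut). Moves with the lid, a flat plate 127 x 150 x 8 mm.
- lid (a joint): Lid angle, rad: 0 shut, grows as the front edge swings up and back, stop at 1.75. Stiff hinge, lid 0.25 kg: it stays where it is left; about 3 to 4 N at the front edge lift it. Until the knob is past about 1 rad a steel tongue over the edge keeps it shut.
- latch_knob (a joint): Knob angle, rad: 0 locked, 1.4 open (stops at both), growing clockwise seen from above. A sprung toggle clicks over dead centre at 0.7: it pushes back before that (about 0.15 N m at most) and pulls on to 1.4 beyond it.
- knob_grip (a point): On the upright axis of the latch knob (case frame -90, -48 mm), mid-height of its grip, 111 mm above the bench; turns with the knob. Grip: red upright bar 46 long x 12 wide x 26 mm high (z 96 to 122), lying along the case's x at 0. Beneath it a round collar and the steel tongue (z 82 to 96), which points the way of the white mark.
- opener: Loose lid opener, 0.09 kg. Origin: centre of the handle's underside; x towards the blade, z up. Orange box-shaped handle 92 (x) x 18 (y) x 22 mm (z), x -46 to +46; steel shank 10 wide x 6 high, x 46 to 93; then a flat blade 14 wide x 3 thick to the tip at x = 121, both centred 11 mm above the underside. Centre of mass in the handle: it lies level on it.
- opener_tip (a point): Middle of the opener's blade tip (opener frame 121, 0, 11 mm).
- holder: Aluminium channel for the opener, fixed. Origin under its middle, x along it towards its open front. 104 x 42 mm, floor 8 mm thick, side walls up to z = 32 (2 mm above the handle), 3 mm of play each side of the handle, open at the top; the shank sticks out free at the front. At the start the opener's frame is the holder's raised by 8 mm.
- petri_0: Covered glass dish, 58 mm across, 15 high, loose in the case; origin under its centre.
- grid_box: White box 44 x 62 x 14 mm, loose in the case; origin under its centre.
- beaker: Clear beaker, 46 mm across, 60 high, on the front of the bench; origin under its centre.
- grease_pot: Grey pot with a blue band, 69 mm across, 41 high, on the front of the bench; origin under its centre. The strip of bench in front of the sink, world x 0.36 to 0.42, y 0.05 to 0.30 m, is free for laying things down.

How it is judged (in metres and radians):
On the way, in this order (a step that is already met when the one before it is completed fails the run):
1. the latch knob is turned clockwise past its click to the open position (beyond 1.25 rad), the lid still shut (value of joint latch_knob above 1.25 rad and value of joint lid below 0.05 rad), for 0.2 s.
2. the opener is out of its holder (its handle's middle over 35 mm to the side or 100 mm along from the holder's middle), laid on the bench and let go, the lid still shut (height (world z) of opener between -0.01 and 0.016 m and linear speed of opener below 0.02 m/s and contact force between the fingers and opener below 0.1 N and (y of opener in the frame of holder above 0.035 m or y of opener in the frame of holder below -0.035 m or x of opener in the frame of holder above 0.1 m or x of opener in the frame of holder below -0.1 m) and value of joint lid below 0.05 rad), for 0.2 s.
3. the opener, held in the fingers, levers the lid up past 0.2 rad (value of joint lid above 0.2 rad and contact force between opener and lid above 0.3 N and contact force between the fingers and opener above 1 N), for 0.05 s.
At the end, for the whole second after the job is handed in: The lid stands open past 1.1 rad (about 63 degrees) and at rest, the knob beyond 1.2 rad; the opener lies at rest on the bench (or in its holder), let go, its handle's middle more than 100 mm from the case's middle and not touching the case (value of joint lid above 1.1 rad and velocity of joint lid below 0.05 rad/s and value of joint latch_knob above 1.2 rad and height (world z) of opener between -0.01 and 0.016 m and linear speed of opener below 0.02 m/s and contact force between the fingers and opener below 0.1 N and horizontal distance between opener and case above 0.1 m and contact force between opener and case below 0.1 N).
It fails at once if the gripper touches the lid with more than 1 N (contact force between any of the fingers, the arm and lid above 1 N).
It fails at once if the dish or the box in the case is moved more than 25 mm (distance of any of petri_0, grid_box from where it was at the start of the episode above 0.025 m).
It fails at once if the beaker or the pot is moved more than 30 mm or tipped over 0.5 rad (distance of any of beaker, grease_pot from where it was at the start of the episode above 0.03 m or angle between any of beaker, grease_pot's own z axis and vertical above 0.5 rad).
It also fails if it takes over 72 s, if anything falls off the work surface, if the arm or the gripper's body presses on something with over 40 N, if the wrist force passes 120 N, or if a joint passes its speed limit or range.

## Working session

There is one attempt and no reset: what is moved stays moved. The work goes in short steps, Python scripts to look and compute and a shell command to move; the robot and the scene stay as the last step left them, time stands still between calls to the robot, and variables do not carry over. Pictures are saved under pics/ and viewed, at most 10 in all, crops included, and the job is handed in when it is done.

```bash
ls; mkdir -p pics
python3 - <<'E'
from workcell import bot
import cv2,numpy as np
o=bot.get_obs();print(o['time'],o['ee_pos'],o['tcp_rot'],o['opening'])
for n in("scene","top"):
    cv2.imwrite(f"pics/{n}0.png",bot.camera(n));i=bot.camera_info(n);print(n,np.round(i['mtx'],1).tolist(),np.round(i['extrinsics'],3).tolist())
E
```

```text
drive.py
pics
workcell.py
0.0 [ 0.13485257 -0.53300191  0.25557846] [-1.79922569e+02 -4.68372881e-04  1.42002897e+01] 0.08504991354800141
scene [[460.0, 0.0, 319.7], [0.0, 460.0, 239.1], [0.0, 0.0, 1.0]] [[-0.727, -0.478, 0.492, -0.032], [-0.686, 0.484, -0.544, 0.715], [0.022, -0.733, -0.68, 0.85], [0.0, 0.0, 0.0, 1.0]]
top [[462.9, 0.0, 319.8], [0.0, 462.9, 243.8], [0.0, 0.0, 1.0]] [[0.003, -0.986, 0.167, 0.349], [-1.0, -0.005, -0.012, 0.127], [0.013, -0.167, -0.986, 0.944], [0.0, 0.0, 0.0, 1.0]]
```

View pics/scene0.png

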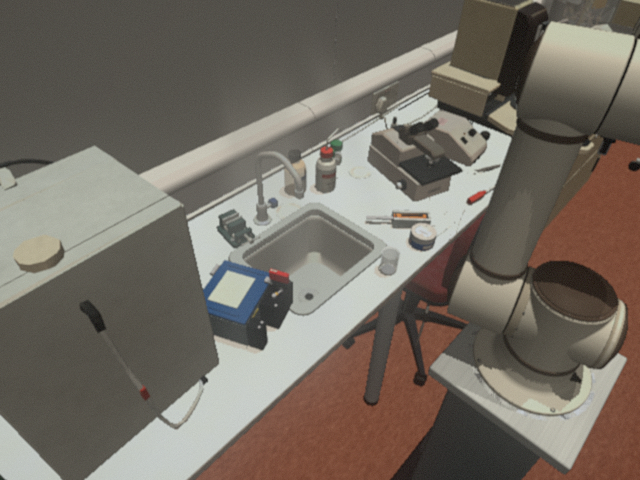

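View pics/top0.png

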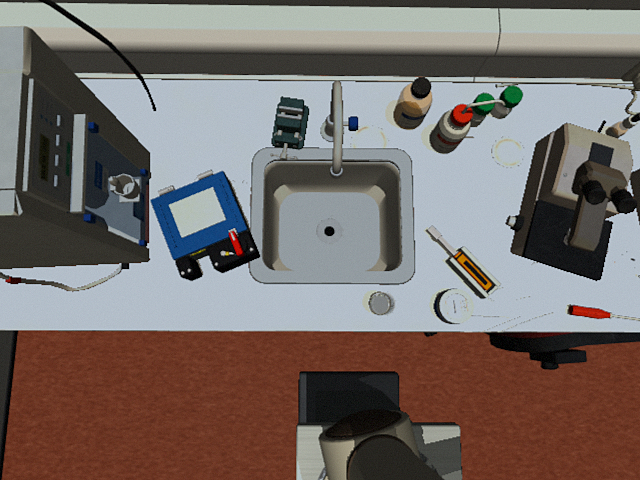

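The scene shows the case at the lower centre (lid at about 240,285, red knob at 278,274) and the opener with holder at about (408,218). In the top view the case is near (205,220), the knob near (236,242), the opener from its tip at (430,228) to its handle end at (492,293), the beaker at (380,302) and the pot at (453,306). I'll enlarge these areas.

Run:
```python
import cv2,numpy as np
t=cv2.imread("pics/top0.png");s=cv2.imread("pics/scene0.png")
def crop(im,x,y,w,h,k):
    c=cv2.resize(im[y:y+h,x:x+w],None,fx=k,fy=k,interpolation=cv2.INTER_CUBIC)
    for i in range(0,w,10):
        cv2.line(c,(i*k,0),(i*k,4 if i%20 else 9),(0,255,255),1)
        if i%20==0: cv2.putText(c,str(x+i),(i*k,20),0,.35,(0,0,255),1)
    for i in range(0,h,10):
        cv2.line(c,(0,i*k),(4 if i%20 else 9,i*k),(0,255,255),1)
        if i%20==0: cv2.putText(c,str(y+i),(10,i*k+4),0,.35,(0,0,255),1)
    return c
a=crop(t,145,165,130,120,5);cv2.imwrite("pics/c1.png",a)
b=crop(s,195,250,110,100,6);cv2.imwrite("pics/c2.png",b)
c=crop(t,420,215,90,90,4);d=crop(s,360,200,90,80,4)
m=np.zeros((360,724,3),np.uint8);m[:360,:360]=c;m[:320,364:724]=d;cv2.imwrite("pics/c3.png",m)
```

```text
(no output)
```

View pics/c1.png

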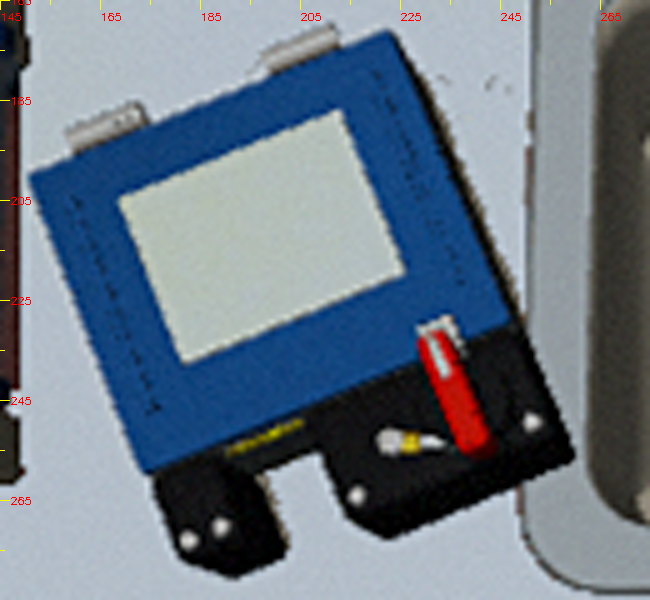

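View pics/c2.png

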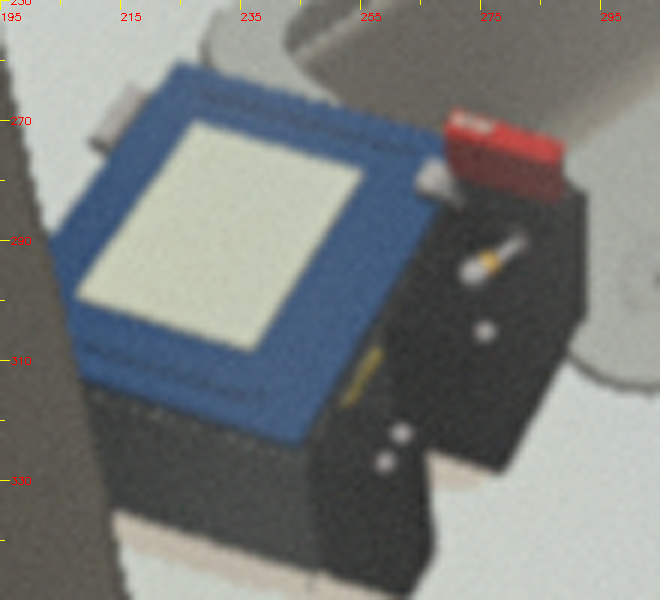

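View pics/c3.png

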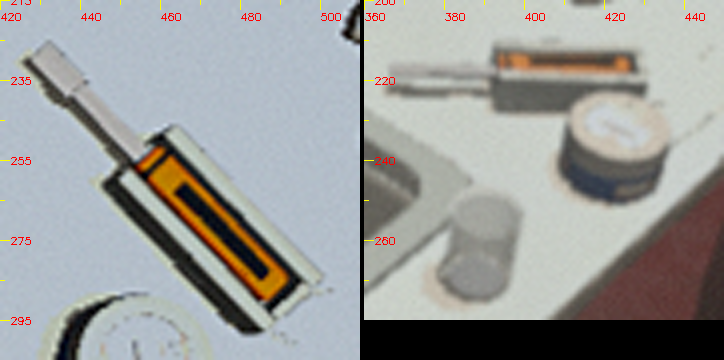

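Crop 1 (px = 145+u/5, 165+v/5) shows these lid corners: front-left (174,259.4), back-left (151,200.2), back-right (223.2,171.4). The knob bar runs from (232,232) to (239.4,255.4). Crop 2 gives lid corners (225,260.8) and (245,323.7), the yellow mark (255.3,312.7) and the knob bar (270.3,269.7)–(288.5,275.3). In crop 3 the opener tip is at (428.8,227) in top and (366.2,217.5) in scene, and the handle top runs (457,254)–(488.5,286.8) and (394,214.5)–(427.5,216.5).

```bash
cat > h.py <<'E'
from workcell import bot
import numpy as np
from scipy.optimize import least_squares
from scipy.spatial.transform import Rotation as Ro
I={n:bot.camera_info(n) for n in("scene","top")}
def proj(n,P):
    E=np.linalg.inv(I[n]['extrinsics']);c=E[:3,:3]@P+E[:3,3];p=I[n]['mtx']@c;return p[:2]/p[2]
def fit(obs,x0):  # obs: (cam, local xyz mm, px); pose x,y,z,yaw
    def P(x,l):c,s=np.cos(x[3]),np.sin(x[3]);l=np.array(l)/1e3;return np.array([x[0]+c*l[0]-s*l[1],x[1]+s*l[0]+c*l[1],x[2]+l[2]])
    f=lambda x:np.concatenate([proj(n,P(x,l))-p for n,l,p in obs])
    r=least_squares(f,x0,loss='soft_l1');return r.x,f(r.x).reshape(-1,2)
def tri(pt,ps): # triangulate
    r=least_squares(lambda P:np.concatenate([proj('top',P)-pt,proj('scene',P)-ps]),[.45,.1,.05]);return r.x,r.cost
def totool(d):  # world delta -> tool axes now
    o=bot.get_obs();return Ro.from_euler('xyz',o['tcp_rot'],degrees=True).inv().apply(d)
E
python3 - <<'E'
from h import *
np.set_printoptions(suppress=True,precision=4)
t,s='top','scene'
c=[(t,(-65,75,81),(174,259.4)),(t,(62,75,81),(151,200.2)),(t,(62,-75,81),(223.2,171.4)),(t,(-67,-25,122),(232,232)),(t,(-113,-48,122),(239.4,255.4)),
(s,(62,-75,81),(225,260.8)),(s,(-65,75,81),(245,323.7)),(s,(-67,-48,122),(270.3,269.7)),(s,(-113,-48,122),(288.5,275.3))]
c[3]=(t,(-67,-48,122),(232,232))
x,e=fit(c,[.45,.35,0,.3]);print(x,np.degrees(x[3]));print(e)
o=[(t,(121,0,12),(428.8,227)),(t,(46,0,22),(457,254)),(t,(-46,0,22),(488.5,286.8)),(s,(121,0,12),(366.2,217.5)),(s,(46,0,22),(394,214.5)),(s,(-46,0,22),(427.5,216.5))]
x,e=fit(o,[.45,-.15,0,.7]);print(x,np.degrees(x[3]));print(e)
for a,b in [((236,243.7),(279.4,272.5)),((457,254),(394,214.5)),((174,259.4),(245,323.7))]:print(tri(a,b))
for a in [(380,302),(453,306)]:
    for z in(.06,.04):print(a,least_squares(lambda P:proj('top',np.array([*P,z]))-a,[.4,0]).x)
E
```

```text
[ 0.5518  0.3482 -0.0063  0.4082] 23.39053669850244
[[-0.1299  1.0231]
 [-0.0412  0.0923]
 [ 0.5463 -0.2789]
 [-0.6692  0.1141]
 [ 1.2633 -0.255 ]
 [-0.0851 -1.154 ]
 [-0.356   0.3036]
 [-0.9084  0.2065]
 [ 0.3683  0.2078]]
[ 0.4508 -0.1907  0.0045  0.7371] 42.23315698636831
[[ 0.5352  0.5658]
 [-0.4454 -0.2419]
 [ 0.6236  1.0008]
 [-0.087  -0.3956]
 [-0.8379  0.6546]
 [-1.5585 -0.3902]]
(array([0.4878, 0.2681, 0.1166]), np.float64(0.007936210433896649))
(array([ 0.4835, -0.1598,  0.0297]), np.float64(0.06456295602213387))
(array([0.4636, 0.3906, 0.0746]), np.float64(0.24949338598153006))
(380, 302) [0.3865 0.0011]
(380, 302) [ 0.3873 -0.0017]
(453, 306) [ 0.3794 -0.1378]
(453, 306) [ 0.3801 -0.1438]
```

```bash
cat >> h.py <<'E'
def to(x,y,z,yaw):  # print what remains to a world target, in tool axes now
    o=bot.get_obs();p=o['ee_pos'];R=Ro.from_euler('xyz',o['tcp_rot'],degrees=True)
    d=R.inv().apply(np.array([x,y,z])-p);h=R.apply([1,0,0]);cur=np.degrees(np.arctan2(h[1],h[0]))
    t=(cur-yaw+180)%360-180
    print('t',round(o['time'],2),'tcp',p.round(4),'yaw',round(cur,2),'q6',round(o['q'][5],1),'->',d.round(4),'turn',round(t,1),'rows',round(max(np.linalg.norm(d)/.0417,abs(t)/7.16),1))
E
python3 - <<'E'
from h import *
np.set_printoptions(suppress=True,precision=4)
t,s='top','scene'
c=[(t,(-65,75,81),(174,259.4)),(t,(62,75,81),(151,200.2)),(t,(62,-75,81),(223.2,171.4)),(t,(-67,-48,122),(232,232)),(t,(-113,-48,122),(239.4,255.4)),
(s,(62,-75,81),(225,260.8)),(s,(-65,75,81),(245,323.7)),(s,(-67,-48,122),(270.3,269.7)),(s,(-113,-48,122),(288.5,275.3))]
o=[(t,(121,0,12),(428.8,227)),(t,(46,0,22),(457,254)),(t,(-46,0,22),(488.5,286.8)),(s,(121,0,12),(366.2,217.5)),(s,(46,0,22),(394,214.5)),(s,(-46,0,22),(427.5,216.5))]
import h
def fitz(obs,x0,z):
    P=lambda x,l:np.array([x[0]+np.cos(x[2])*l[0]/1e3-np.sin(x[2])*l[1]/1e3,x[1]+np.sin(x[2])*l[0]/1e3+np.cos(x[2])*l[1]/1e3,z+l[2]/1e3])
    r=least_squares(lambda x:np.concatenate([proj(n,P(x,l))-p for n,l,p in obs]),x0,loss='soft_l1');print(r.x,np.degrees(r.x[2]),r.cost);return r.x,P
x,P=fitz(c,[.55,.35,.4],0);print('knob',P(x,(-90,-48,111)),'slot',P(x,(-65,30,69)))
x,P=fitz(c[:5],[.55,.35,.4],0)
x,P=fitz(o,[.45,-.19,.7],.008);print('shank75',P(x,(75,0,11)))
x,P=fitz(o[:3],[.45,-.19,.7],.008);print('shank75',P(x,(75,0,11)))
E
python3 drive.py '0 0 0 -7 0.085;0 0 0 -14 0.085' 80
python3 -c "
from h import *
to(.488,.268,.25,203.4)"
```

```text
[0.5501 0.348  0.4043] 23.1633991022361 7.049896563176456
knob [0.4863 0.2685 0.111 ] slot [0.4786 0.35   0.069 ]
[0.5507 0.3468 0.406 ] 23.25925023193099 2.0936102368688196
[ 0.4498 -0.1891  0.735 ] 42.11336218912645 2.928395400708419
shank75 [ 0.5054 -0.1388  0.019 ]
[ 0.4513 -0.1892  0.74  ] 42.398250020764515 0.7616763287421717
shank75 [ 0.5067 -0.1386  0.019 ]
time: 0.27
ee_pos: [0.1349, -0.5331, 0.2558]
tcp_rot: [-180.0, -0.0, 28.5]
wrist_force: [0.9, -0.8, -0.4]
opening: 0.085
grasp_force: 0.0
t 0.27 tcp [ 0.1349 -0.5331  0.2558] yaw 28.49 q6 75.7 -> [ 0.6925 -0.5356  0.0064] turn -174.9 rows 24.4
```

```bash
python3 drive.py '0.033 -0.025 0 -7.1 0.085;0.066 -0.051 0 -14.2 0.085;0.099 -0.076 0 -21.4 0.085;0.132 -0.102 0 -28.5 0.085;0.165 -0.127 0 -35.7 0.085' |head -3
python3 drive.py '0.041 0 0 -7.1 0.085;0.082 0 0 -14.2 0.085;0.123 0 0 -21.4 0.085;0.164 0 0 -28.5 0.085;0.205 0 0 -35.7 0.085'|head -3
python3 -c "
from h import *
to(.488,.268,.2,203.2)"
```

```text
time: 0.68
ee_pos: [0.2203, -0.3416, 0.2558]
tcp_rot: [-180.0, -0.0, 64.2]
time: 1.1
ee_pos: [0.3106, -0.1575, 0.2562]
tcp_rot: [180.0, 0.0, 99.8]
t 1.1 tcp [ 0.3106 -0.1575  0.2562] yaw 99.84 q6 53.3 -> [0.389  0.2475 0.0562] turn -103.4 rows 14.4
```

```bash
python3 drive.py '0.035 0.022 0 -7.1 0.085;0.07 0.044 0 -14.2 0.085;0.105 0.066 0 -21.4 0.085;0.14 0.088 0 -28.5 0.085;0.173 0.11 0 -35.7 0.085' |head -3
python3 -c "
from h import *
to(.487,.2685,.2,203.2)"
```

```text
time: 1.52
ee_pos: [0.3905, 0.0318, 0.2563]
tcp_rot: [180.0, 0.0, 135.6]
t 1.52 tcp [0.3905 0.0318 0.2563] yaw 135.57 q6 49.1 -> [0.0968 0.2366 0.0563] turn -67.6 rows 9.4
```

```bash
python3 drive.py '0.014 0.035 0 -7.1 0.085;0.029 0.07 0 -14.2 0.085;0.043 0.105 0 -21.4 0.085;0.058 0.14 0.01 -28.5 0.085;0.072 0.175 0.02 -35.7 0.085' |head -3
python3 -c "
from h import *
to(.487,.2685,.2,203.2)"
```

```text
time: 1.93
ee_pos: [0.463, 0.2065, 0.2362]
tcp_rot: [180.0, 0.0, 171.2]
t 1.93 tcp [0.463  0.2065 0.2362] yaw 171.23 q6 32.8 -> [-0.0142  0.0649  0.0362] turn -32.0 rows 4.5
```

```bash
python3 drive.py '-0.004 0.02 0.01 -7 0.085;-0.008 0.04 0.02 -14 0.085;-0.012 0.06 0.03 -21 0.085;-0.014 0.065 0.036 -28 0.085;-0.014 0.065 0.036 -32 0.085' |head -3
python3 -c "
from h import *
to(.487,.2685,.124,203.2)"
```

```text
time: 2.35
ee_pos: [0.4866, 0.2674, 0.1976]
tcp_rot: [-180.0, -0.2, -156.7]
t 2.35 tcp [0.4866 0.2674 0.1976] yaw -156.68 q6 5.5 -> [-0.0011  0.0009  0.0736] turn 0.1 rows 1.8
```

```bash
python3 drive.py '0 0 0.035 0 0.085;0 0 0.065 0 0.06;0 0 0.075 0 0.04;0 0 0.075 0 0.03;0 0 0.075 0 0.03'  60
python3 drive.py '0 0 0 0 0;0 0 0 0 0;0 0 0 0 0;0 0 0 0 0'
```

```text
time: 2.77
ee_pos: [0.4868, 0.2661, 0.1258]
tcp_rot: [-180.0, -0.0, -157.2]
wrist_force: [-0.1, 0.8, -0.5]
opening: 0.038
grasp_force: 0.0
time: 3.1
ee_pos: [0.487, 0.2683, 0.1278]
tcp_rot: [179.8, 0.2, -157.1]
wrist_force: [-5.4, 8.7, 3.7]
opening: 0.0106
grasp_force: 61.9
```

```bash
python3 drive.py '0 0 0 7 0;0 0 0 14 0;0 0 0 21 0;0 0 0 28 0;0 0 0 35 0'
python3 drive.py '0 0 0 7 0;0 0 0 14 0;0 0 0 21 0;0 0 0 28 0;0 0 0 35 0'
python3 drive.py '0 0 0 7 0;0 0 0 12 0;0 0 0 12 0'
```

```text
time: 3.52
ee_pos: [0.4869, 0.2687, 0.1278]
tcp_rot: [179.7, 0.0, 167.6]
wrist_force: [-6.2, 12.4, 4.6]
opening: 0.0105
grasp_force: 61.9
time: 3.93
ee_pos: [0.487, 0.2692, 0.1278]
tcp_rot: [179.7, -0.2, 132.6]
wrist_force: [-5.5, 14.6, 2.5]
opening: 0.0102
grasp_force: 61.7
time: 4.18
ee_pos: [0.4871, 0.2694, 0.1278]
tcp_rot: [179.7, -0.3, 120.7]
wrist_force: [-3.8, 14.2, 2.1]
opening: 0.0107
grasp_force: 64.0
```

```bash
python3 drive.py '0 0 0 0 0.05;0 0 0 0 0.05;0 0 0 0 0.06;0 0 -0.04 0 0.06;0 0 -0.08 0 0.06' |head -3
python3 drive.py '0 0 -0.04 0 0.06;0 0 -0.08 0 0.06;0 0 -0.08 0 0.06' |head -3
python3 - <<'E'
from h import *
import cv2
a=bot.camera('top')[165:285,145:275];b=bot.camera('scene')[250:340,195:305]
m=np.zeros((480,800,3),np.uint8);m[:360,:390]=cv2.resize(a,(390,360));m[:330,400:796]=cv2.resize(b,(396,330))[:, :396];cv2.imwrite('pics/k1.png',m)
to(.506,-.1387,.2,-180+42.2);to(.506,-.1387,.2,42.2)
E
```

```text
time: 4.6
ee_pos: [0.4857, 0.2652, 0.2044]
tcp_rot: [-179.7, 0.0, 120.8]
time: 4.85
ee_pos: [0.4881, 0.2665, 0.2943]
tcp_rot: [179.3, 0.0, 120.8]
t 4.95 tcp [0.4876 0.2663 0.2876] yaw 120.82 q6 87.8 -> [-0.3571 -0.1921  0.087 ] turn -101.4 rows 14.2
t 4.95 tcp [0.4876 0.2663 0.2876] yaw 120.82 q6 87.8 -> [-0.3571 -0.1921  0.087 ] turn 78.6 rows 11.0
```

View pics/k1.png

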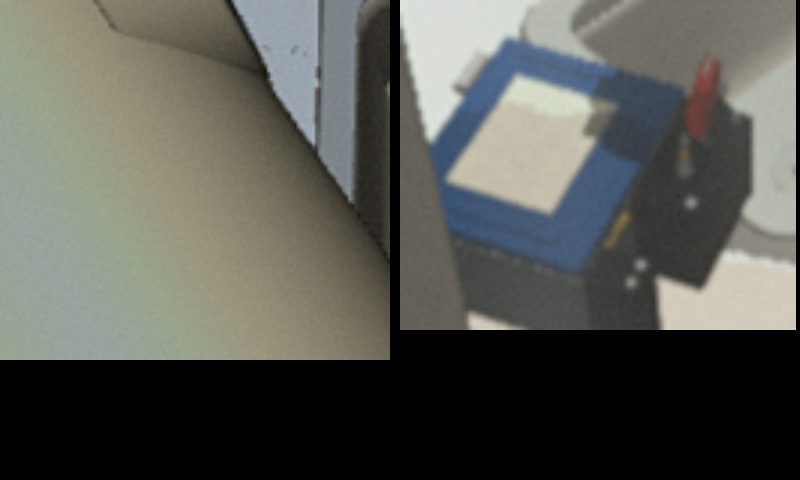

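The knob bar now stands across the case with its white mark pointing left, so it has turned about 80°, and the lid is shut. Next I go to the opener shank.

```bash
python3 drive.py '-0.03 -0.025 0 -7.1 0.06;-0.06 -0.05 0 -14.2 0.06;-0.09 -0.075 0 -21.4 0.06;-0.12 -0.1 0 -28.5 0.06;-0.148 -0.123 0 -35.7 0.06' |head -3
python3 -c "
from h import *
to(.49,-.09,.25,222.2)"
```

```text
time: 5.37
ee_pos: [0.4568, 0.0784, 0.2839]
tcp_rot: [-179.9, -0.1, 154.9]
t 5.37 tcp [0.4568 0.0784 0.2839] yaw 154.87 q6 34.9 -> [-0.1016 -0.1383  0.0339] turn -67.3 rows 9.4
```

```bash
python3 drive.py '-0.02 -0.028 0 -7.1 0.06;-0.04 -0.056 0 -14.2 0.06;-0.06 -0.084 0 -21.4 0.06;-0.08 -0.112 0.015 -28.5 0.06;-0.1 -0.138 0.03 -35.7 0.06' |head -3
python3 -c "
from h import *
to(.506,-.1387,.15,222.2)"
```

```text
time: 5.78
ee_pos: [0.4883, -0.0872, 0.2556]
tcp_rot: [-180.0, 0.0, -172.5]
t 5.78 tcp [ 0.4883 -0.0872  0.2556] yaw -172.49 q6 -17.6 -> [-0.0108 -0.0533  0.1056] turn -34.7 rows 4.8
```

```bash
python3 drive.py '-0.002 -0.011 0.02 -7 0.06;-0.004 -0.022 0.042 -14 0.06;-0.006 -0.033 0.064 -21 0.06;-0.009 -0.044 0.086 -28 0.06;-0.011 -0.053 0.106 -34.7 0.06' |head -3
python3 drive.py '0 0 0 0 0.06;0 0 0 0 0.06' |head -3
python3 - <<'E'
from h import *
import cv2
to(.506,-.1387,.037,222.2)
a=bot.camera('top')[200:320,400:520];b=bot.camera('scene')[170:280,350:450]
m=np.zeros((480,800,3),np.uint8);m[:,:400]=cv2.resize(a,(400,400))[:480] if 0 else np.vstack([cv2.resize(a,(400,400)),np.zeros((80,400,3),np.uint8)]);m[:440,400:800]=cv2.resize(b,(400,440));cv2.imwrite('pics/s1.png',m)
E
```

```text
time: 6.2
ee_pos: [0.5052, -0.1372, 0.1473]
tcp_rot: [179.9, -0.1, -137.8]
time: 6.37
ee_pos: [0.5049, -0.1364, 0.1487]
tcp_rot: [179.8, -0.1, -138.4]
t 6.37 tcp [ 0.5049 -0.1364  0.1487] yaw -138.37 q6 -56.8 -> [ 0.0004 -0.0028  0.1117] turn -0.6 rows 2.7
```

View pics/s1.png

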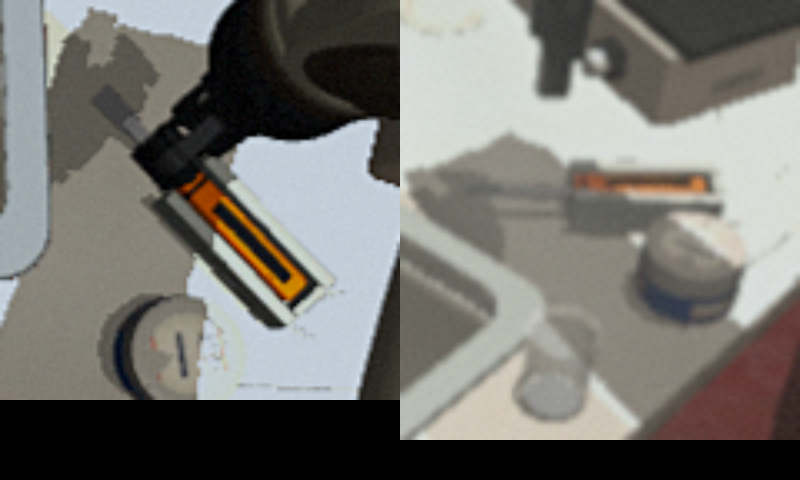

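The fingers straddle the shank in front of the holder (top crop at about 155,155, which is px 446,246). I'll descend and grip.

```bash
python3 drive.py '0 -0.002 0.04 0.3 0.06;0 -0.003 0.08 0.6 0.06;0 -0.003 0.105 0.6 0.05;0 -0.003 0.112 0.6 0.04;0 -0.003 0.112 0.6 0.03' 60
python3 -c "
from h import *
to(.506,-.1387,.037,222.2)"
```

```text
time: 6.88
ee_pos: [0.5075, -0.1381, 0.0378]
tcp_rot: [179.9, -0.1, -138.8]
wrist_force: [-0.4, 0.1, 0.7]
opening: 0.0309
grasp_force: 0.0
t 6.88 tcp [ 0.5075 -0.1381  0.0378] yaw -138.76 q6 -56.5 -> [0.0016 0.0005 0.0008] turn -1.0 rows 0.1
```

```bash
python3 drive.py '0 0 0 -1 0.02;0 0 0 -1 0;0 0 0 -1 0;0 0 0 -1 0;0 0 0 -1 0' 
python3 drive.py '0 0 -0.01 0 0;0 0 -0.02 0 0;0 0 -0.04 0 0;0 0 -0.06 0 0;0 0 -0.08 0 0'
```

```text
time: 7.3
ee_pos: [0.5097, -0.1388, 0.0405]
tcp_rot: [-179.8, 0.2, -137.7]
wrist_force: [2.7, 1.7, 7.1]
opening: 0.0074
grasp_force: 60.0
time: 7.72
ee_pos: [0.5079, -0.1387, 0.1201]
tcp_rot: [-180.0, -0.0, -137.7]
wrist_force: [-0.1, -0.1, -1.3]
opening: 0.0072
grasp_force: 59.2
```

```bash
python3 -c "
from h import *
to(.39,.205,.16,270)"
```

```text
t 7.72 tcp [ 0.5079 -0.1387  0.1201] yaw -137.7 q6 -57.6 -> [-0.1441  0.3335 -0.0399] turn -47.7 rows 8.8
```

```bash
python3 drive.py '-0.01 0.023 -0.015 -4 0;-0.024 0.055 -0.03 -9 0;-0.04 0.092 -0.04 -14 0;-0.056 0.13 -0.04 -19 0;-0.072 0.167 -0.04 -24 0'
python3 -c "
from h import *
to(.39,.205,.16,270)"
```

```text
time: 8.13
ee_pos: [0.4483, 0.0345, 0.1602]
tcp_rot: [-179.9, 0.1, -113.5]
wrist_force: [0.5, 1.1, -1.6]
opening: 0.0077
grasp_force: 59.2
t 8.13 tcp [0.4483 0.0345 0.1602] yaw -113.52 q6 -62.1 -> [-1.331e-01  1.215e-01  1.000e-04] turn -23.5 rows 4.3
```

```bash
python3 drive.py '-0.03 0.028 0 -5 0;-0.062 0.057 0 -10 0;-0.092 0.085 0 -15 0;-0.118 0.11 0 -20 0;-0.133 0.122 0 -23.5 0'|head -3
python3 drive.py '0 0 0.03 0 0;0 0 0.06 0 0;0 0 0.08 0 0;0 0 0.09 0 0;0 0 0.09 0 0'
python3 -c "
from h import *
import cv2
cv2.imwrite('pics/p1.png',np.hstack([cv2.resize(bot.camera('top')[220:340,210:410],(400,240)),cv2.resize(bot.camera('scene')[220:400,250:420],(340,360))[:240]]))
to(.39,.205,.034,270)"
```

```text
time: 8.55
ee_pos: [0.3889, 0.2068, 0.1596]
tcp_rot: [-180.0, 0.1, -89.8]
time: 8.97
ee_pos: [0.3897, 0.2035, 0.067]
tcp_rot: [179.8, -0.1, -90.2]
wrist_force: [-1.0, -0.4, -0.9]
opening: 0.0075
grasp_force: 59.2
t 9.07 tcp [0.3911 0.2042 0.0696] yaw -90.21 q6 -62.2 -> [-0.0008  0.0011  0.0356] turn -0.2 rows 0.9
```

View pics/p1.png

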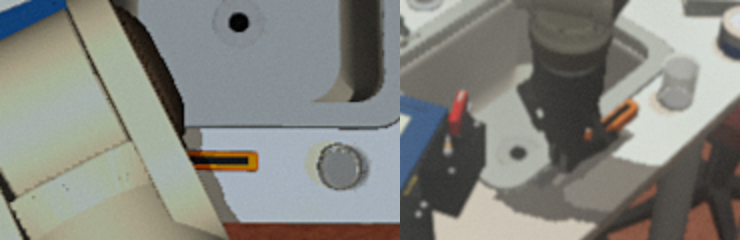

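The handle hangs over the front strip, from about (305,300) to (339,300) in top, clear of the beaker and the sink rim. I'll lower it.

```bash
python3 drive.py '0 0 0.012 0 0;0 0 0.022 0 0;0 0 0.03 0 0;0 0 0.034 0 0;0 0 0.037 0 0'
python3 drive.py '0 0 0 0 0;0 0 0 0 0;0 0 0 0 0'
```

```text
time: 9.48
ee_pos: [0.3906, 0.2042, 0.0312]
tcp_rot: [180.0, 0.0, -90.2]
wrist_force: [-5.1, 1.2, 14.6]
opening: 0.0074
grasp_force: 61.0
time: 9.73
ee_pos: [0.3906, 0.2041, 0.032]
tcp_rot: [-180.0, 0.0, -90.2]
wrist_force: [-3.8, -1.3, 7.9]
opening: 0.0075
grasp_force: 60.2
```

```bash
python3 drive.py '0 0 0 0 0.02;0 0 0 0 0.03;0 0 0 0 0.04;0 0 0 0 0.04;0 0 0 0 0.04' 
python3 drive.py '0 0 -0.02 0 0.05;0 0 -0.05 0 0.06;0 0 -0.07 0 0.06;0 0 -0.07 0 0.06;0 0 -0.07 0 0.06'
python3 -c "
from h import *
import cv2
cv2.imwrite('pics/p2.png',np.hstack([cv2.resize(bot.camera('top')[270:330,280:380],(400,240)),cv2.resize(bot.camera('scene')[260:340,330:410],(400,400))[:240]]))
to(.39,.154,.1,270)"
```

```text
time: 10.15
ee_pos: [0.3906, 0.2041, 0.0312]
tcp_rot: [180.0, -0.0, -90.2]
wrist_force: [0.3, -0.8, -0.8]
opening: 0.0401
grasp_force: 0.0
time: 10.57
ee_pos: [0.3913, 0.2044, 0.1022]
tcp_rot: [-179.9, 0.1, -90.2]
wrist_force: [-0.3, -0.4, -0.7]
opening: 0.0598
grasp_force: 0.0
t 10.67 tcp [0.3904 0.204  0.1005] yaw -90.19 q6 -62.2 -> [0.05   0.0002 0.0005] turn -0.2 rows 1.2
```

Run:
```python
from h import *
import cv2
im=bot.camera('top')[270:330,260:380];hsv=cv2.cvtColor(im,cv2.COLOR_BGR2HSV)
m=cv2.inRange(hsv,(8,150,80),(25,255,255));ys,xs=np.nonzero(m);xs=xs+260;ys=ys+270
print(len(xs),xs.min(),xs.max(),ys.min(),ys.max())
for a in range(xs.min(),xs.max()+1,4):
    k=ys[xs==a]; print(a,k.min() if len(k) else None,k.max() if len(k) else None)
for p in [(xs.max()+.5,(ys[xs>xs.max()-3].min()+ys[xs>xs.max()-3].max())/2)]:
    print(p,least_squares(lambda P:proj('top',np.array([*P,.022]))-p,[.39,.1]).x)
```

```text
175 304 337 296 305
304 297 297
308 296 304
312 297 304
316 297 305
320 297 305
324 297 305
328 297 305
332 297 305
336 297 305
(np.float64(337.5), np.float64(301.0)) [0.38977707 0.0799818 ]
```

```bash
python3 drive.py '0.03 0 0 0 0.06;0.052 0 0 0 0.06;0.052 0 0.03 0 0.05;0.052 0 0.06 0 0.045;0.052 0 0.071 0 0.04' 110
python3 drive.py '0 0 0 0 0.04;0 0 0 0 0.04'
python3 -c "
from h import *
to(.39,.152,.029,270)"
```

```text
time: 11.13
ee_pos: [0.3883, 0.1509, 0.0261]
tcp_rot: [179.7, -0.1, -90.2]
wrist_force: [-0.1, -0.0, -0.5]
opening: 0.0397
grasp_force: 0.0
time: 11.3
ee_pos: [0.3901, 0.1521, 0.0302]
tcp_rot: [179.9, -0.0, -90.2]
wrist_force: [1.0, 0.3, 1.2]
opening: 0.0397
grasp_force: 0.0
t 11.3 tcp [0.3901 0.1521 0.0302] yaw -90.17 q6 -68.5 -> [0.0001 0.0001 0.0012] turn -0.2 rows 0.0
```

```bash
python3 drive.py '0 0 0 0 0.01;0 0 0 0 0;0 0 0 0 0;0 0 0 0 0;0 0 0 0 0'
python3 drive.py '0 0 -0.02 0 0;0 0 -0.05 0 0;0 0 -0.06 0 0;0 0 -0.06 0 0'
python3 -c "
from h import *
to(.3417,.29,.0875,203.2)"
```

```text
time: 11.72
ee_pos: [0.3915, 0.1527, 0.0322]
tcp_rot: [-179.8, 0.1, -90.2]
wrist_force: [-1.0, 0.4, 6.9]
opening: 0.0154
grasp_force: 108.4
time: 12.05
ee_pos: [0.3923, 0.1529, 0.0937]
tcp_rot: [-179.7, 0.1, -90.2]
wrist_force: [-0.1, -0.0, -0.9]
opening: 0.0151
grasp_force: 107.6
t 12.05 tcp [0.3923 0.1529 0.0937] yaw -90.17 q6 -68.5 -> [-0.1369  0.051   0.0062] turn 66.6 rows 9.3
```

```bash
python3 drive.py '-0.02 0.008 -0.04 7 0;-0.04 0.016 -0.07 14 0;-0.06 0.024 -0.07 21 0;-0.08 0.032 -0.07 28 0;-0.1 0.038 -0.07 35 0' |head -3
python3 -c "
from h import *
to(.336,.2893,.16,203.2)"
```

```text
time: 12.47
ee_pos: [0.3523, 0.2533, 0.1601]
tcp_rot: [-180.0, 0.0, -125.5]
t 12.47 tcp [0.3523 0.2533 0.1601] yaw -125.53 q6 -18.8 -> [-0.0198  0.0342  0.0001] turn 31.3 rows 4.4
```

```bash
python3 drive.py '-0.004 0.007 0 7 0;-0.008 0.014 0 14 0;-0.012 0.021 0 21 0;-0.016 0.028 0 28 0;-0.02 0.034 0 31.3 0' |head -3
python3 drive.py '0 0 0.03 0 0;0 0 0.06 0 0;0 0 0.07 0 0;0 0 0.07 0 0;0 0 0.07 0 0'
python3 - <<'E'
from h import *
import cv2
a=bot.camera('top')[220:320,130:290];b=bot.camera('scene')[265:385,235:355]
m=np.hstack([cv2.resize(a,(480,300),interpolation=2),np.zeros((300,20,3),np.uint8),cv2.resize(b,(300,300),interpolation=2)]);cv2.imwrite('pics/i1.png',m)
to(.336,.2893,.0902,203.2)
E
```

```text
time: 12.88
ee_pos: [0.3361, 0.2886, 0.1593]
tcp_rot: [-180.0, -0.1, -156.9]
time: 13.3
ee_pos: [0.3364, 0.288, 0.0904]
tcp_rot: [-180.0, -0.1, -156.5]
wrist_force: [0.6, 0.6, 1.2]
opening: 0.0153
grasp_force: 107.7
t 13.4 tcp [0.3372 0.2886 0.0918] yaw -156.49 q6 17.1 -> [0.0008 0.0011 0.0016] turn 0.3 rows 0.1
```

View pics/i1.png

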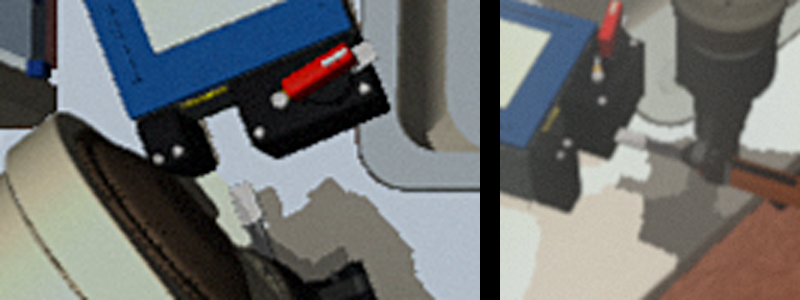

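The blade tip is just in front of the gap, at top (210.3,281) and scene (283,319). I'll triangulate it against the plan.

Run:
```python
from h import *
o=bot.get_obs();p=o['ee_pos'];th=np.radians(o['tcp_rot'][2]+180)
tip=p+[.096*np.cos(th),.096*np.sin(th),-.0212];print('exp tip',tip,proj('top',tip),proj('scene',tip))
print(tri((210.3,281),(283,319)))
R=Ro.from_euler('z',23.2,degrees=True)
for l in [(-65,30,63),(-111,12,75),(-101,48,75),(-65,75,81)]:
    P=R.apply(np.array(l)/1e3)+[.5508,.3488,0];print(l,proj('top',P),proj('scene',P))
print(R.inv().apply(tip-[.5508,.3488,0]))
```

```text
exp tip [0.42521568 0.32690517 0.07058781] [207.69260577 280.44638129] [279.97071159 317.39788534]
(array([0.42351672, 0.32264765, 0.06348064]), np.float64(0.7488134405283812))
(-65, 30, 63) [197.32911319 252.60684324] [254.65952455 311.82330578]
(-111, 12, 75) [213.35602538 270.25661165] [277.55348326 308.21302855]
(-101, 48, 75) [193.47680064 272.8176906 ] [266.08185231 319.61645718]
(-65, 75, 81) [172.33980919 260.44513521] [244.29144392 322.65514007]
[-0.12405428  0.02934861  0.07058781]
```

```bash
python3 drive.py '-0.01 0.001 0 0 0;-0.02 0.002 0 0 0;-0.03 0.002 0 0 0;-0.04 0.002 0 0 0;-0.045 0.002 0 0 0'
for i in 1 2 3; do python3 drive.py '0 0 0 0 0'|sed -n '2,4p'; done
python3 -c "
from h import *
to(.336+.919*.045,.2893+.394*.045,.0902,203.2)"
```

```text
time: 13.82
ee_pos: [0.3787, 0.3087, 0.0903]
tcp_rot: [180.0, 0.0, -156.5]
wrist_force: [-0.2, 0.0, -1.1]
opening: 0.0154
grasp_force: 107.7
ee_pos: [0.3782, 0.3083, 0.0901]
tcp_rot: [-180.0, -0.0, -156.5]
wrist_force: [-0.2, -0.5, -1.1]
ee_pos: [0.3772, 0.3079, 0.09]
tcp_rot: [-180.0, -0.1, -156.5]
wrist_force: [-0.4, -0.0, -1.0]
ee_pos: [0.3768, 0.3078, 0.0901]
tcp_rot: [-180.0, -0.0, -156.5]
wrist_force: [-0.4, 0.4, -1.0]
t 14.07 tcp [0.3768 0.3078 0.0901] yaw -156.49 q6 15.7 -> [-0.0002 -0.0009 -0.0001] turn 0.3 rows 0.0
```

```bash
python3 drive.py '-0.008 0 0 0 0;-0.016 0 0 0 0;-0.02 0 0 0 0;-0.024 0 0 0 0;-0.024 0 0 0 0'
python3 drive.py '-0.006 0 0 0 0;-0.012 0 0 0 0;-0.018 0 0 0 0;-0.018 0 0 0 0'
```

```text
time: 14.48
ee_pos: [0.3997, 0.3178, 0.0902]
tcp_rot: [-180.0, 0.0, -156.5]
wrist_force: [0.0, -0.1, 0.1]
opening: 0.0146
grasp_force: 107.7
time: 14.82
ee_pos: [0.4165, 0.3252, 0.0903]
tcp_rot: [180.0, 0.0, -156.5]
wrist_force: [-0.1, 0.8, -0.3]
opening: 0.0152
grasp_force: 107.7
```

```bash
python3 drive.py '0 0 -0.006 0 0;-0.001 0 -0.012 0 0;-0.001 0 -0.018 0 0;-0.002 0 -0.023 0 0;-0.002 0 -0.028 0 0' 120
python3 drive.py '-0.001 0 -0.005 0 0;-0.003 0 -0.01 0 0;-0.004 0 -0.015 0 0;-0.006 0 -0.02 0 0;-0.008 0 -0.024 0 0'
```

```text
time: 15.23
ee_pos: [0.4174, 0.3255, 0.1189]
tcp_rot: [-180.0, 0.0, -156.5]
wrist_force: [1.4, 0.0, -4.9]
opening: 0.0148
grasp_force: 120.5
time: 15.65
ee_pos: [0.4248, 0.3288, 0.143]
tcp_rot: [180.0, 0.0, -156.5]
wrist_force: [-2.8, -0.3, -2.7]
opening: 0.0147
grasp_force: 120.6
```

```bash
python3 drive.py '-0.003 0 -0.005 0 0;-0.006 0 -0.009 0 0;-0.008 0 -0.013 0 0;-0.011 0 -0.017 0 0;-0.014 0 -0.021 0 0'|sed -n '2p;4p'
python3 drive.py '-0.004 0 -0.004 0 0;-0.008 0 -0.008 0 0;-0.012 0 -0.011 0 0;-0.015 0 -0.014 0 0;-0.019 0 -0.017 0 0'|sed -n '2p;4p'
python3 drive.py '-0.004 0 -0.003 0 0;-0.009 0 -0.005 0 0;-0.013 0 -0.008 0 0;-0.018 0 -0.01 0 0;-0.022 0 -0.012 0 0'|sed -n '2p;4p'
python3 drive.py '-0.004 0 -0.002 0 0;-0.008 0 -0.003 0 0;-0.012 0 -0.004 0 0;-0.016 0 -0.005 0 0;-0.02 0 -0.005 0 0'|sed -n '2p;4p'
python3 - <<'E'
from h import *
import cv2
a=bot.camera('top')[140:290,130:290];b=bot.camera('scene')[200:350,195:345]
m=np.hstack([cv2.resize(a,(400,375)),cv2.resize(b,(375,375))]);cv2.imwrite('pics/l1.png',m)
E
```

```text
ee_pos: [0.4378, 0.3344, 0.1637]
wrist_force: [-2.5, -1.0, -2.5]
ee_pos: [0.4553, 0.342, 0.1806]
wrist_force: [-2.3, -1.2, -1.9]
ee_pos: [0.4757, 0.3509, 0.1925]
wrist_force: [-2.6, -0.7, -1.5]
ee_pos: [0.494, 0.3589, 0.1977]
wrist_force: [-2.7, -1.7, 0.2]
```

```bash
python3 drive.py '-0.003 0 0 0 0;-0.006 0 0 0 0;-0.008 0 0 0 0;-0.008 0 0 0 0'|sed -n '2p;4p'
python3 drive.py '0.01 0 0 0 0;0.03 0 0 0 0;0.07 0 0 0 0;0.11 0 0 0 0;0.15 0 0 0 0'|sed -n '1,4p'
python3 - <<'E'
from h import *
import cv2
a=bot.camera('top')[140:290,130:290];b=bot.camera('scene')[200:350,195:345]
m=np.hstack([cv2.resize(a,(400,375)),cv2.resize(b,(375,375))]);cv2.imwrite('pics/l2.png',m)
to(.39,.153,.16,270)
E
```

```text
ee_pos: [0.5014, 0.3621, 0.1972]
wrist_force: [0.5, 0.2, -1.0]
time: 18.17
ee_pos: [0.362, 0.3012, 0.1968]
tcp_rot: [180.0, 0.0, -156.5]
wrist_force: [-0.4, 0.3, 0.6]
t 18.27 tcp [0.3593 0.2999 0.1979] yaw -156.43 q6 16.3 -> [ 0.0305 -0.1469  0.0379] turn -66.4 rows 9.3
```

View pics/l2.png

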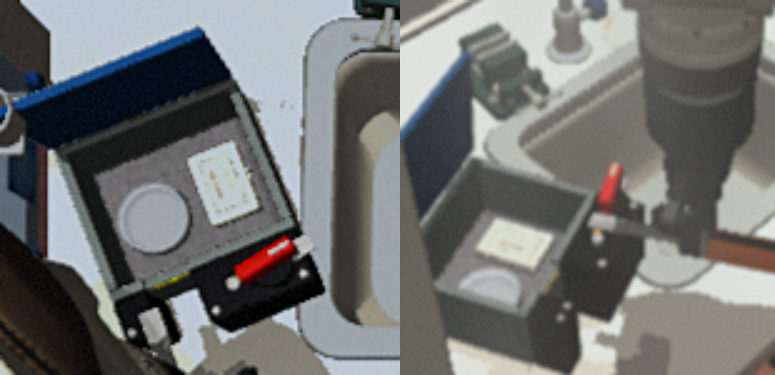

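The lid stands about upright (top crop, edge from (20,105) to (200,35)), the dish and box are undisturbed and the opener is clear. I'll lay it down.

```bash
python3 drive.py '0.003 -0.015 0 -7 0;0.006 -0.03 0 -14 0;0.009 -0.045 0 -21 0;0.012 -0.06 0 -28 0;0.015 -0.075 0 -35 0'|sed -n '1,4p'
python3 -c "
from h import *
to(.39,.153,.16,270)"
```

```text
time: 18.68
ee_pos: [0.38, 0.2268, 0.1976]
tcp_rot: [-180.0, 0.1, -121.1]
wrist_force: [0.6, 0.5, -1.2]
t 18.68 tcp [0.38   0.2268 0.1976] yaw -121.13 q6 -28.0 -> [ 0.058  -0.0467  0.0376] turn -31.1 rows 4.3
```

```bash
python3 drive.py '0.012 -0.01 0 -7 0;0.024 -0.02 0 -14 0;0.036 -0.03 0.01 -21 0;0.048 -0.04 0.025 -28 0;0.058 -0.047 0.038 -31 0'|sed -n '1,4p'
python3 drive.py '0 0 0.03 0 0;0 0 0.06 0 0;0 0 0.09 0 0;0 0 0.1 0 0;0 0 0.1 0 0'|sed -n '1,4p'
python3 -c "
from h import *
to(.39,.153,.032,270)"
```

```text
time: 19.1
ee_pos: [0.39, 0.1524, 0.1592]
tcp_rot: [-179.9, 0.0, -90.1]
wrist_force: [0.9, 0.2, -0.6]
time: 19.52
ee_pos: [0.3881, 0.1527, 0.0573]
tcp_rot: [179.8, -0.1, -90.5]
wrist_force: [-0.6, -0.2, 0.2]
t 19.52 tcp [0.3881 0.1527 0.0573] yaw -90.49 q6 -68.0 -> [-0.0004 -0.002   0.0253] turn -0.5 rows 0.6
```

```bash
python3 drive.py '0 0 0.008 0 0;0 0 0.015 0 0;0 0 0.02 0 0;0 0 0.024 0 0;0 0 0.027 0 0'|sed -n '1,4p'
python3 drive.py '0 0 0 0 0;0 0 0 0 0.025;0 0 0 0 0.035;0 0 0 0 0.04;0 0 0 0 0.04'
python3 drive.py '0 0 -0.02 0 0.04;0 0 -0.05 0 0.05;0 0 -0.09 0 0.05;0 0 -0.12 0 0.05;0 0 -0.12 0 0.05'
python3 - <<'E'
from h import *
import cv2
im=bot.camera('top');cv2.imwrite('pics/f.png',im);hsv=cv2.cvtColor(im,cv2.COLOR_BGR2HSV)[270:330,260:360]
ys,xs=np.nonzero(cv2.inRange(hsv,(8,150,80),(25,255,255)));print(len(xs),xs.min()+260,xs.max()+260,ys.min()+270,ys.max()+270)
t0=cv2.imread('pics/top0.png')
for n,(a,b) in dict(beaker=(360,285),pot=(430,285)).items():
    T=t0[b:b+40,a:a+45];r=cv2.matchTemplate(im[b-15:b+45,a-15:a+60],T,5);print(n,cv2.minMaxLoc(r)[1::2])
E
```

```text
time: 19.93
ee_pos: [0.3898, 0.1533, 0.0338]
tcp_rot: [-179.9, 0.0, -90.5]
wrist_force: [-13.0, -8.3, 45.0]
time: 20.35
ee_pos: [0.3893, 0.1533, 0.0323]
tcp_rot: [-180.0, 0.0, -90.5]
wrist_force: [-0.3, 0.2, 0.7]
opening: 0.0401
grasp_force: 0.0
time: 20.77
ee_pos: [0.3913, 0.154, 0.1583]
tcp_rot: [-179.6, 0.2, -90.5]
wrist_force: [0.9, 0.5, -0.1]
opening: 0.05
grasp_force: 0.0Traceback (most recent call last):
  File "<stdin>", line 4, in <module>
    return umr_minimum(a, axis, None, out, keepdims, initial, where)
ValueError: zero-size array to reduction operation minimum which has no identity
```

Run:
```python
from h import *
import cv2
im=bot.camera('scene');hsv=cv2.cvtColor(im,cv2.COLOR_BGR2HSV)[200:420,300:450]
n,l,st,ce=cv2.connectedComponentsWithStats(cv2.inRange(hsv,(8,150,60),(25,255,255)))
for s in st[1:]:
    if s[4]>8:print(s+[300,200,0,0,0])
for y in(.08,.126,.172):
    for z in(.0,.022):print(y,z,proj('scene',np.array([.39,y,z])))
print('tip',proj('scene',np.array([.39,.247,.011])))
```

```text
[359 281   9  10  25]
[354 290   4   5   9]
[344 294   9   6  21]
0.08 0.0 [364.4149716  285.29093297]
0.08 0.022 [365.21371281 279.26702742]
0.126 0.0 [352.30463909 295.59015926]
0.126 0.022 [352.95564957 289.56944247]
0.172 0.0 [339.63424176 306.3656924 ]
0.172 0.022 [340.12273514 300.35499711]
tip [317.76328466 322.07806834]
```

```bash
python3 drive.py '0 0 0 0 0.05;0 0 0 0 0.05'|sed -n 1,2p; python3 -c "
from workcell import bot
print(bot.job_done())"
```

```text
time: 21.03
ee_pos: [0.3887, 0.153, 0.151]
the job is handed in; nothing more can be done
None
```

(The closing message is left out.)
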